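Clear the lino offcuts off the guillotine

TASK

Make the lever guillotine safe by bringing its blade arm all the way down, then take the wooden scraper block from its tool tray and wipe every lino offcut off the guillotine's bed into the metal scrap tray standing against the bed's left side; push the offcuts with the block, never with the fingers. Finish with the block standing upright on its rubber edge back in its tool tray, the blade arm still down, and the other things on the table not knocked or shifted.

Things in the scene. Friction and masses are not known exactly. Their poses are not given: they have to be found in the camera images.
- trimmer: Lever guillotine (trimmer), fixed, grey with a pale gridded flat bed. Origin: on the table (z = 0) under the bed; x points away from the user along the blade, y to the bed's left, z up. The bed spans x -130 to +130, y -160 to +150 mm, top 42 mm above the table; near edge (x = -130) and left edge (y = +150) are open. The offcuts start at y > -65 mm.
- bed_edge (a point): Middle of the bed's left edge, on its top surface: (0, 150, 42) mm in the trimmer's frame, axes as the trimmer's. Offcuts pushed over this edge drop into the scrap tray.
- back_stop (a point): Back stop bar across the far end of the bed: middle of its front face's foot, (107, 0, 42) mm in the trimmer's frame; 18 mm deep, 10 mm high above the bed.
- guard (a point): Clear plastic finger guard, 3 mm thick, 20 mm high above the bed, along the bed's right edge beside the blade: this point is the middle of its foot, (-18, -148, 42) mm in the trimmer's frame. Between it and y = -65 mm the bed is free at the start.
- blade_arm (a joint): Angle of the guillotine's blade arm in rad: 0 = all the way down (level, at its stop), grows as the free end is raised; starts raised (0.55 to 0.9). It is stiff and stays where it is left; about 2 to 5 N downwards on the handle moves it.
- lever_grip (a point): Centre of the black round handle at the free end of the blade arm (nearest the user): 28 mm diameter, 100 mm long along the arm, its middle 265 mm along the arm from the pivot and 18 mm above the pivot's line. With the arm all the way down it lies at (-150, -173, 70) mm in the trimmer's frame.
- lever_pivot (a point): The blade arm's pivot, at the far right corner of the guillotine, (115, -173, 52) mm in the trimmer's frame. The pivot axis is the trimmer's y axis.
- scrap_tray: Aluminium scrap tray, fixed, 300 (x) x 150 (y) x 36 mm high, walls and floor 3 mm, open on top. It stands along the bed's left side with 1.5 mm between, its axes parallel to the trimmer's; its rim is 6 mm lower than the bed. Origin: centre of its underside, on the table.
- tool_tray: Shallow plywood tool tray, fixed, 190 (x) x 85 (y) x 22 mm high, walls and floor 5 mm, open on top: the scraper block's place. It stands to the left of the scrap tray or to the right of the guillotine. Origin: centre of its underside, on the table.
- scraper_mid (a point): Centre of the wooden scraper block, half-way up: 140 (x, its length) x 24 (y, its thickness) x 70 mm (z, its height), about 0.15 kg. It stands upright on its long black rubber edge (the lowest 14 mm, 22 mm thick); grip it across its thickness, from above. The point lies 35 mm above the rubber edge.
- offcut0_mid (a point): Centre of a loose flat lino offcut, 6 mm thick, 11 g, tan: rectangle 44 x 38 mm. It lies on the bed; the point is 3 mm above its underside.
- offcut1_mid (a point): Centre of a loose flat lino offcut, 6 mm thick, 11 g, tan: trapezium 50 x 38 mm. It lies on the bed; the point is 3 mm above its underside.
- offcut2_mid (a point): Centre of a loose flat lino offcut, 6 mm thick, 11 g, tan: triangle with sides of about 60 mm. It lies on the bed; the point is 3 mm above its underside.
- offcut3_mid (a point): Centre of a loose flat lino offcut, 6 mm thick, 11 g, tan: five-sided piece about 48 x 46 mm. It lies on the bed; the point is 3 mm above its underside.
- offcut4_mid (a point): Centre of a loose flat lino offcut, 6 mm thick, 11 g, tan: four-sided piece about 48 x 38 mm. It lies on the bed; the point is 3 mm above its underside.
- marker_box: Bystander: white plastic box of markers, fixed, 190 x 85 x 40 mm. Origin: centre of its underside. It and the tool tray stand on opposite sides of the guillotine.
- glue: Bystander, loose: white glue bottle, 54 mm diameter, 145 mm tall, upright. Origin: centre of its underside.
- brush_jar: Bystander, loose: glass jar 76 mm diameter, 90 mm tall, with brushes reaching 200 mm. Origin: centre of its underside.
- tape: Bystander, loose: roll of masking tape lying flat, 84 mm diameter, 24 mm high. Origin: centre of its underside.
- scissors: Bystander, loose: scissors lying flat, 180 mm long, 10 mm high. Origin: at the rivet, on the table.
Not all that is in view belongs to the job. Leave any red or turquoise look-alike of the part that bears offcut4_mid alone.

How it is judged:
On the way, in this order (a step that is already met when the one before it is completed fails the run):
1. the blade arm is all the way down, with the offcuts still to be cleared (value of joint blade_arm below 0.04 rad), for 0.2 s.
2. every offcut lies in the scrap tray, the blade arm still down and the scraper block out of its tool tray (x of offcut0_mid in the frame of scrap_tray between -0.148 and 0.148 m and y of offcut0_mid in the frame of scrap_tray between -0.073 and 0.073 m and z of each of offcut0_mid, offcut1_mid, offcut2_mid, offcut3_mid, offcut4_mid in the frame of scrap_tray below 0.036 m and x of offcut1_mid in the frame of scrap_tray between -0.148 and 0.148 m and y of offcut1_mid in the frame of scrap_tray between -0.073 and 0.073 m and x of offcut2_mid in the frame of scrap_tray between -0.148 and 0.148 m and y of offcut2_mid in the frame of scrap_tray between -0.073 and 0.073 m and x of offcut3_mid in the frame of scrap_tray between -0.148 and 0.148 m and y of offcut3_mid in the frame of scrap_tray between -0.073 and 0.073 m and x of offcut4_mid in the frame of scrap_tray between -0.148 and 0.148 m and y of offcut4_mid in the frame of scrap_tray between -0.073 and 0.073 m and value of joint blade_arm below 0.04 rad and horizontal distance between scraper_mid and tool_tray above 0.1 m), for 0.2 s.
3. the scraper block stands back in its tool tray (x of scraper_mid in the frame of tool_tray between -0.09 and 0.09 m and y of scraper_mid in the frame of tool_tray between -0.0375 and 0.0375 m and z of scraper_mid in the frame of tool_tray between 0.034 and 0.046 m and angle between scraper_mid's own z axis and vertical below 0.12 rad), for 0.2 s.
At the end, for the whole second after the job is handed in: The blade arm is down (below 0.04 rad); the middle of each of the five offcuts is inside the scrap tray and below its rim; the scraper block stands at rest, upright within 0.12 rad, on the floor of its tool tray with its middle inside the tray's walls (all of step 3 and value of joint blade_arm below 0.04 rad and x of offcut0_mid in the frame of scrap_tray between -0.148 and 0.148 m and y of offcut0_mid in the frame of scrap_tray between -0.073 and 0.073 m and z of each of offcut0_mid, offcut1_mid, offcut2_mid, offcut3_mid, offcut4_mid in the frame of scrap_tray below 0.036 m and x of offcut1_mid in the frame of scrap_tray between -0.148 and 0.148 m and y of offcut1_mid in the frame of scrap_tray between -0.073 and 0.073 m and x of offcut2_mid in the frame of scrap_tray between -0.148 and 0.148 m and y of offcut2_mid in the frame of scrap_tray between -0.073 and 0.073 m and x of offcut3_mid in the frame of scrap_tray between -0.148 and 0.148 m and y of offcut3_mid in the frame of scrap_tray between -0.073 and 0.073 m and x of offcut4_mid in the frame of scrap_tray between -0.148 and 0.148 m and y of offcut4_mid in the frame of scrap_tray between -0.073 and 0.073 m and linear speed of scraper below 0.02 m/s); the robot touches nothing.
It fails at once if an offcut is pushed or held with the fingers (more than 0.3 N) (contact force between any of offcut0, offcut1, offcut2, offcut3, offcut4 and the fingers above 0.3 N).
It fails at once if a bystander (glue, brush jar, tape, scissors) is shifted by more than 20 mm (distance of any of glue, brush_jar, tape, scissors from where it was at the start of the episode above 0.02 m).
It also fails if it takes over 72 s, if anything falls off the work surface, if the arm or the gripper's body presses on something with over 40 N, if the wrist force passes 120 N, or if a joint passes its speed limit or range.

ROBOT

A 6-joint arm with a two-finger parallel gripper is mounted at the origin on the work surface. World frame = base frame: x ahead of the robot, y to its left, z up, the work surface at z = 0. Lengths are in m, angles in rad, forces in N, time in s.
With the tool pointing down it reaches from about 0.3 to 0.75 m from the base axis. Payload 8.5 kg.
Tool frame: the origin (TCP) lies between the finger pads; the fingertips stand 22 mm ahead of it and the grasp point (between the pads) lies 3 mm ahead of it; z points along the fingers, y is the direction in which the jaws open and shut (so a half turn about z gives the same grasp; the last joint's range is limited). The gripper opens to 88 mm and grips with 3 to 60 N. Pads are 18 mm wide; open, the fingers measure 123 mm over their backs; the gripper's body (75 mm by 187 mm) begins 45 mm behind the grasp point.
Start: joints at [-1.544, 0.381, 1.297, -0, 1.464, -0.215], TCP at [0.132, -0.534, 0.261] pointing down, gripper open.
Joint ranges: [-3.11, 3.11], [-0.89, 2.33], [0.22, 2.48], [-1.42, 4.56], [0.17, 2.85], [-2.88, 2.88]. Speed limits (rad/s): [2.39, 2.39, 3.14, 3.14, 3.14, 3.14].

INTERFACE

Orientations are given as a unit quaternion [w, x, y, z].
In Python, from cell import get_obs, read_camera, job_done gives the robot as it stands. The module is installed in compiled form; this text tells all that it offers.
- The arm moves only by the tool play_rows, never from a script. Its argument "deltas" is a list of rows, each a list of 7 numbers: the shift along the tool's x, y, z in m, then the turn, a rotation vector about the tool's x, y, z in rad, then the opening, from -1 (shut) to 1 (fully open). In form: [[x, y, z, wx, wy, wz, jaw], ...]. A call has exactly 10 rows; each row is the pose to reach, as a shift and turn from the pose measured when the call began, along the tool's axes at that moment; what a row does not reach only later rows make up. A row lasts 1/8 s, in which the tool goes at most 62.5 mm and 10.7 degrees, less where a joint would pass 70% of its speed; a pose out of reach is approached as far as the arm can. A call with a gripper value outside its range is refused whole. The fingers move at their own pace and stop on an object; the grip force is fixed at half the most. Time passes only in rows, so rows that repeat a pose let the fingers close, or fill a call up. It gives the time, the measured TCP pose, the force and the opening at its end, in the units of the state.
- get_obs(): the state, without advancing time (a new reading comes with each control period).
- read_camera(name): name is "side" or "top" or "wrist"; returns a dict with "pixels" (480x640x3 uint8, blue, green, red), "fx", "fy", "cx", "cy" (pixels), "view" (4x4, takes a point from world to camera coordinates); the wrist camera has in their place "hand_eye" (4x4, takes a point from camera to tool coordinates, whose origin is the TCP and whose axes are the flange's). Camera axes: x right, y down, z forward; pixel columns grow to the right and rows downward; lengths in m; the calibration is good to about 2 mm. A picture is of the moment at which its call begins: read the wrist's pose just before it. There is no depth.
- job_done(): hands the job in, once; it reports no verdict.
The state is a dict: "time_s": time; "joint_positions": joint angles; "joint_vel": joint speeds; "joint_torque": joint torques, N m; "ee_pos": TCP position; "tcp_rot": TCP orientation; "contact_force": force on the tool from outside, world axes, zero at the start; "wrist_torque": the same for the moment, N m; "gripper_width": finger opening in m.
Only numpy, scipy, OpenCV 4.12 (cv2) and the standard library are available. Lean on these libraries where they do the work, as an engineer would, in place of code of your own. Each camera call takes 0.05 s, during which the arm holds its last target.

## Working session

There is one attempt and no reset: what is moved stays moved. The work goes in short steps, Python scripts to look and compute and a tool call to move; the robot and the scene stay as the last step left them, time stands still between calls to the robot, and variables do not carry over. Pictures are saved under pics/ and viewed, and the job is handed in when it is done.

Besides the shell and the picture viewer there is one more tool, called after ">>>" as name(argument=value, ...) on one line, values as JSON. play_rows: Moves the arm, as the interface text tells. Its arguments: {"type":"object","properties":{"deltas":{"type":"array"}},"required":["deltas"]}

```bash
mkdir -p pics
cat > h.py <<'E'
import numpy as np, cv2
from cell import get_obs, read_camera, job_done
from scipy.spatial.transform import Rotation as R
E
python3 - <<'E'
from h import *
o=get_obs()
for k,v in o.items(): print(k,np.round(v,4))
for n in ["side","top","wrist"]:
    c=read_camera(n); cv2.imwrite(f"pics/{n}0.png",c["pixels"]); np.save(f"{n}0.npy",c,allow_pickle=True)
    print(n,c["fx"],c["fy"],c["cx"],c["cy"]); print(np.round(c.get("view",c.get("hand_eye")),4))
E
```

```text
time_s 0.0
joint_positions [-1.5443  0.3812  1.2983  0.      1.4636 -0.2153]
joint_vel [-0.0002 -0.     -0.0001 -0.0022  0.0006 -0.0012]
joint_torque [-1.90000e-03 -4.37931e+01 -2.24563e+01  7.12000e-02  3.52000e-02
 -1.00000e-04]
ee_pos [ 0.1317 -0.5337  0.2601]
tcp_rot [-7.000e-04  9.927e-01  1.206e-01  1.000e-04]
contact_force [-0.0721 -0.5831  0.0015]
wrist_torque [ 0.0231  0.0346 -0.0021]
gripper_width 0.0883
side 589.005077973096 589.005077973096 320.8322142439187 239.95202889104203
[[-0.7788 -0.6269  0.0237  0.4212]
 [-0.3296  0.3767 -0.8657  0.2227]
 [ 0.5337 -0.682  -0.5     1.1456]
 [ 0.      0.      0.      1.    ]]
top 457.3119690009635 457.3119690009635 317.4694314249479 238.378118413257
[[ 0.0029 -1.     -0.0011  0.0128]
 [-0.9952 -0.0028 -0.0975  0.5251]
 [ 0.0975  0.0014 -0.9952  1.0317]
 [ 0.      0.      0.      1.    ]]
wrist 400.36160479034663 400.36160479034663 316.1010114810161 243.077185121862
[[-5.000e-04 -9.625e-01 -2.711e-01  6.900e-02]
 [ 1.000e+00 -4.000e-04 -5.000e-04  1.500e-03]
 [ 4.000e-04 -2.711e-01  9.625e-01 -1.233e-01]
 [ 0.000e+00  0.000e+00  0.000e+00  1.000e+00]]
```

View pics/side0.png

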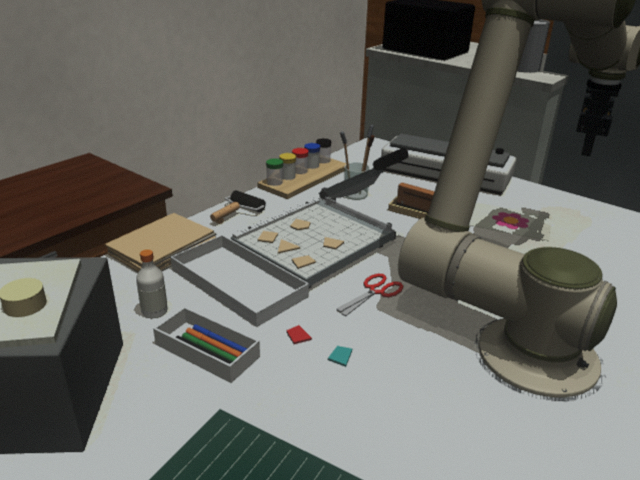

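View pics/top0.png

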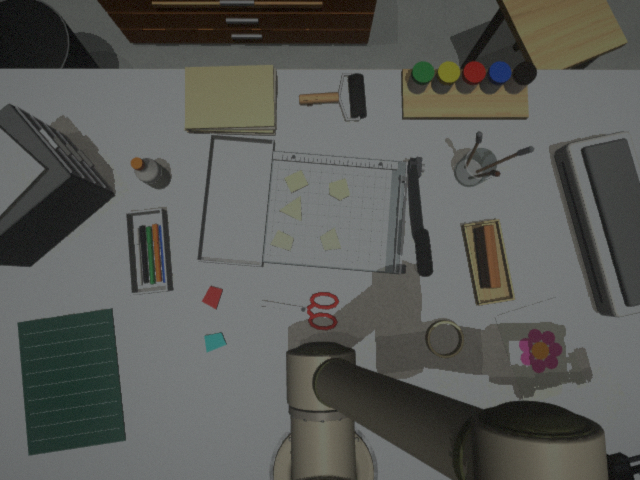

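View pics/wrist0.png

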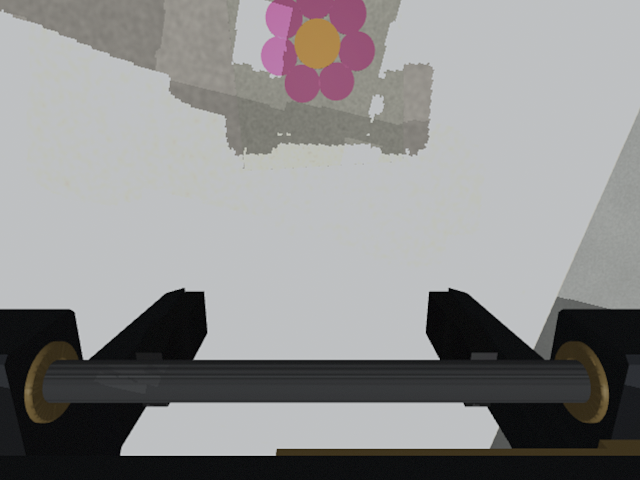

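```bash
cat >> h.py <<'E'
def ray(c,u,v,z):
    V=c["view"]; Rm=V[:3,:3]; C=-Rm.T@V[:3,3]
    d=Rm.T@np.array([(u-c["cx"])/c["fx"],(v-c["cy"])/c["fy"],1])
    return C+d*(z-C[2])/d[2]
def proj(c,P):
    p=c["view"][:3,:3]@np.asarray(P)+c["view"][:3,3]
    return np.array([c["fx"]*p[0]/p[2]+c["cx"],c["fy"]*p[1]/p[2]+c["cy"]])
def load(n): return np.load(n+".npy",allow_pickle=True).item()
def delta(p,rpy=None):
    "world target -> tool-frame shift"
    o=get_obs(); q=o["tcp_rot"]; r=R.from_quat([q[1],q[2],q[3],q[0]])
    return r.inv().apply(np.asarray(p)-o["ee_pos"])
E
python3 - <<'E'
from h import *
c=load("top0"); im=c["pixels"]
cv2.imwrite("pics/t_bed.png",cv2.resize(im[125:285,190:450],None,fx=3,fy=3,interpolation=cv2.INTER_CUBIC))
cv2.imwrite("pics/t_tool.png",cv2.resize(im[120:320,400:560],None,fx=3,fy=3,interpolation=cv2.INTER_CUBIC))
c=load("side0"); im=c["pixels"]
cv2.imwrite("pics/s_bed.png",cv2.resize(im[125:295,220:450],None,fx=3,fy=3,interpolation=cv2.INTER_CUBIC))
E
```

```text
(no output)
```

View pics/t_bed.png

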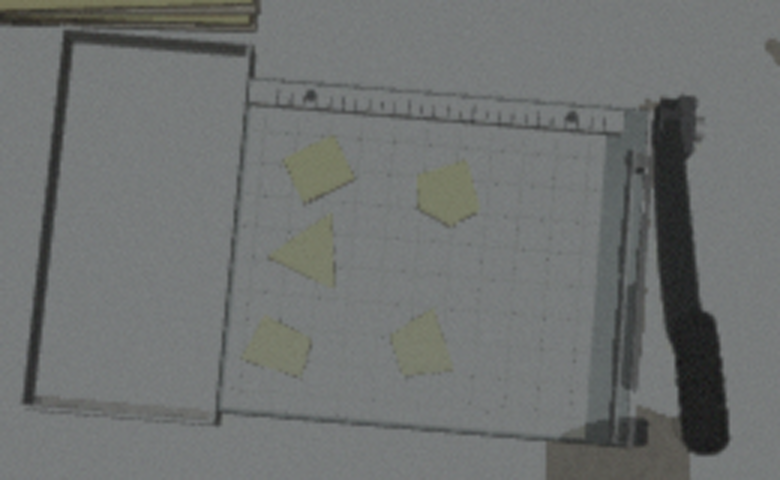

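View pics/t_tool.png

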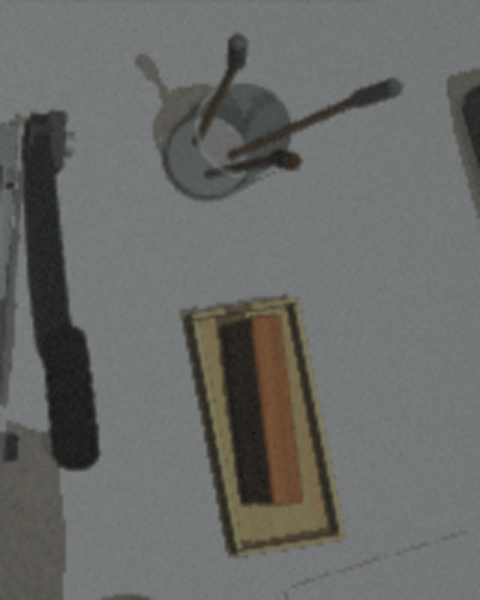

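View pics/s_bed.png

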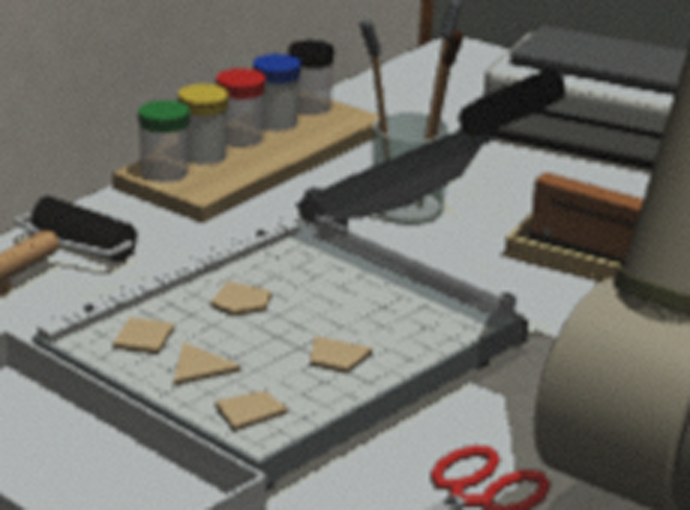

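Run:
```python
from h import *
c=load("top0"); s=load("side0")
f=lambda x,y,ox,oy:((x+.5)/3-.5+ox,(y+.5)/3-.5+oy)
B=lambda x,y,z:ray(c,*f(x,y,190,125),z)
T=lambda x,y,z:ray(c,*f(x,y,400,120),z)
S=lambda x,y,z:ray(s,*f(x,y,220,125),z)
print("NL",B(219,411,.042),"FL(stop front foot)",B(246,104,.052),"FLtop",B(249,80,.052),"near r",B(585,440,.042))
print("side NL",S(263,463,.042),"FL?",S(38,335,.052), "NR",S(522,325,.042))
nl=B(219,411,.042); e=B(585,440,.042)-nl; print("yaw near edge",np.degrees(np.arctan2(e[1],e[0]))+90)
e=B(249,80,.052)-nl; print("yaw left",np.degrees(np.arctan2(e[1],e[0])),np.linalg.norm(e))
print("offc",[B(x,y,.048).round(3) for x,y in [(319,170),(448,193),(315,250),(277,347),(422,345)]])
print("scrap",[B(x,y,.036).round(3) for x,y in [(66,32),(254,47),(219,424),(25,403)]])
print("toolT",[T(x,y,.022).round(4) for x,y in [(183,311),(297,297),(343,538),(232,555)]])
print("block",[T(x,y,.085-.01).round(4) for x,y in [(250,317),(281,314),(302,500),(272,504)]])
print("jar",T(218,150,.09))
print("handle", [B(x,y,.052).round(3) for x,y in [(676,112)]])
```

```text
NL [0.47014762 0.13824922 0.042     ] FL(stop front foot) [0.70437882 0.11982316 0.052     ] FLtop [0.72316979 0.11776388 0.052     ] near r [ 0.44909777 -0.13781957  0.042     ]
side NL [0.46755486 0.13941695 0.042     ] FL? [0.71185241 0.12802186 0.052     ] NR [ 0.43690293 -0.15841676  0.042     ]
yaw near edge -4.360284707074612
yaw left -4.628720791257841 0.25404698095442146
offc [array([0.654, 0.064, 0.048]), array([ 0.637, -0.035,  0.048]), array([0.592, 0.066, 0.048]), array([0.518, 0.094, 0.048]), array([ 0.52 , -0.015,  0.048])]
scrap [array([0.766, 0.263, 0.036]), array([0.754, 0.116, 0.036]), array([0.461, 0.139, 0.036]), array([0.476, 0.287, 0.036])]
toolT [array([ 0.5616, -0.3188,  0.022 ]), array([ 0.5728, -0.4076,  0.022 ]), array([ 0.3873, -0.436 ,  0.022 ]), array([ 0.3742, -0.351 ,  0.022 ])]
block [array([ 0.5503, -0.3514,  0.075 ]), array([ 0.5525, -0.3743,  0.075 ]), array([ 0.4163, -0.3848,  0.075 ]), array([ 0.4134, -0.3629,  0.075 ])]
jar [ 0.67181437 -0.32643426  0.09      ]
handle [array([ 0.699, -0.209,  0.052])]
```

Run:
```python
from h import *
c=load("top0"); s=load("side0")
f=lambda x,y,ox,oy:((x+.5)/3-.5+ox,(y+.5)/3-.5+oy)
O=np.array([.588,-.021,0]); yw=-.078; Rz=R.from_euler('z',yw)
# candidate angles: project handle centre and ends into both views
for th in np.arange(.5,.95,.05):
    l=lambda a,h:O+Rz.apply([.115-a*np.cos(th)+h*np.sin(th),-.173,.052+a*np.sin(th)+h*np.cos(th)])
    out=[]
    for a in (.265,.315):
        for cam,ox,oy in ((c,190,125),(s,220,125)):
            p=proj(cam,l(a,.018)); out+=[int((p[0]-ox)*3),int((p[1]-oy)*3)]
    print(round(th,2),l(.265,.018).round(3),out)
b,g,r=[c["pixels"][...,i].astype(int) for i in range(3)]
```

```text
0.5 [ 0.466 -0.185  0.195] [691, 406, 524, 134, 695, 475, 572, 122]
0.55 [ 0.473 -0.186  0.206] [696, 394, 518, 119, 701, 461, 564, 103]
0.6 [ 0.481 -0.186  0.216] [700, 380, 511, 104, 707, 445, 556, 85]
0.65 [ 0.49  -0.187  0.227] [705, 366, 504, 89, 713, 428, 547, 67]
0.7 [ 0.499 -0.188  0.236] [709, 350, 496, 75, 718, 409, 538, 49]
0.75 [ 0.508 -0.188  0.246] [714, 333, 488, 61, 724, 389, 528, 32]
0.8 [ 0.518 -0.189  0.255] [718, 315, 479, 47, 730, 368, 517, 15]
0.85 [ 0.528 -0.19   0.263] [723, 297, 469, 34, 735, 345, 506, 0]
0.9 [ 0.539 -0.191  0.271] [727, 277, 460, 21, 741, 322, 494, -16]
```

```bash
cat >> h.py <<'E'
TO=np.array([.588,-.021,0]); TR=R.from_euler('z',-.078)
def tw(l): return TO+TR.apply(l)
def plan(pts,yaw=None):
    o=get_obs(); q=o["tcp_rot"]; r=R.from_quat([q[1],q[2],q[3],q[0]])
    x=r.apply([1,0,0]); y0=np.arctan2(x[1],x[0])
    print("t",round(o["time_s"],2),"tcp",np.round(o["ee_pos"],4),"yaw",round(y0,4),"F",np.round(o["contact_force"],1),"w",round(o["gripper_width"],4))
    for p in pts:
        d=delta(p[:3]); w=None
        if len(p)>3:
            w=(r.inv()*(R.from_euler('z',p[3])*R.from_quat([1,0,0,0]))).as_rotvec().round(4)
        print(np.round(p,4),"->",d.round(4),w)
E
python3 - <<'E'
from h import *
plan([(.30,-.36,.32,.08),(.47,-.187,.30,-.078)])
E
```

```text
t 0.15 tcp [ 0.1317 -0.5338  0.2603] yaw 0.2418 F [-0.3  0.  -0.3] w 0.0878
[ 0.3  -0.36  0.32  0.08] -> [ 0.2051 -0.1285 -0.0595] [-1.100e-03 -1.000e-04  1.618e-01]
[ 0.47  -0.187  0.3   -0.078] -> [ 0.4115 -0.2558 -0.0393] [-1.100e-03 -1.000e-04  3.198e-01]
```

>>> play_rows(deltas=[[0.04,-0.025,-0.03,0,0,0.03,-1],[0.09,-0.055,-0.05,0,0,0.07,-1],[0.14,-0.087,-0.06,0,0,0.11,-1],[0.19,-0.118,-0.06,0,0,0.15,-1],[0.24,-0.149,-0.06,0,0,0.19,-1],[0.29,-0.18,-0.055,0,0,0.23,-1],[0.34,-0.211,-0.05,0,0,0.27,-1],[0.38,-0.236,-0.045,0,0,0.3,-1],[0.4115,-0.2558,-0.04,0,0,0.32,-1],[0.4115,-0.2558,-0.04,0,0,0.32,-1]])

```text
time_s: 1.4
ee_pos: [0.4708, -0.1854, 0.3]
tcp_rot: [-0.001, 0.999, -0.037, -0.001]
contact_force: [-0.5, -0.6, 0.2]
gripper_width: 0.0004
```

Run:
```python
from h import *
import math
pts=[]
for th in (.6,.5,.4,.3,.2,.1,0):
    a=.272
    l=[.115-a*np.cos(th)+.018*np.sin(th),-.173,.052+a*np.sin(th)+.018*np.cos(th)+.014/np.cos(th)+.022]
    pts.append(tuple(tw(l))+(-.078,))
plan(pts)
for n in ["side","top"]:
    c=read_camera(n); cv2.imwrite(f"pics/{n}1.png",cv2.resize(c["pixels"][100:300,200:480],None,fx=2.5,fy=2.5))
```

```text
t 1.4 tcp [ 0.4708 -0.1854  0.3   ] yaw -0.0748 F [-0.5 -0.6  0.2] w 0.0004
[ 0.4755 -0.1857  0.2594 -0.078 ] -> [0.0048 0.0001 0.0406] [-0.0018  0.0012  0.0032]
[ 0.4598 -0.1845  0.2362 -0.078 ] -> [-0.0109  0.0001  0.0639] [-0.0018  0.0012  0.0032]
[ 0.4464 -0.1835  0.2117 -0.078 ] -> [-0.0244  0.0001  0.0883] [-0.0018  0.0012  0.0032]
[ 0.4354 -0.1826  0.1862 -0.078 ] -> [-3.530e-02  1.000e-04  1.138e-01] [-0.0018  0.0012  0.0032]
[ 0.427  -0.1819  0.16   -0.078 ] -> [-4.380e-02  1.000e-04  1.401e-01] [-0.0018  0.0012  0.0032]
[ 0.4211 -0.1815  0.1331 -0.078 ] -> [-4.960e-02  1.000e-04  1.669e-01] [-0.0018  0.0012  0.0032]
[ 0.418  -0.1812  0.106  -0.078 ] -> [-0.0527  0.0002  0.1941] [-0.0018  0.0012  0.0032]
```

View pics/side1.png

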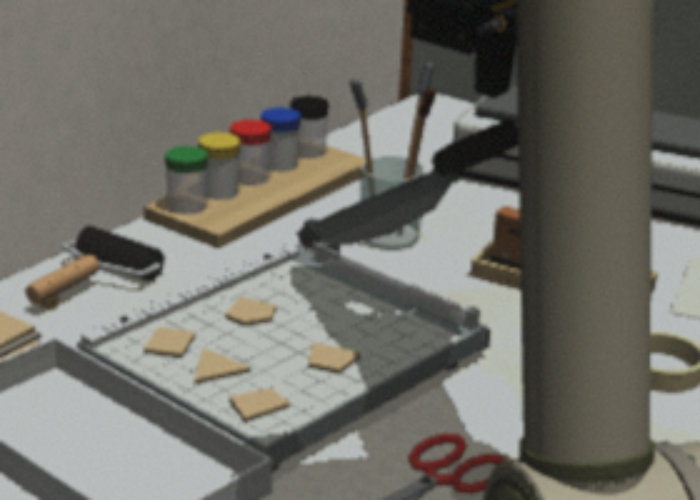

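View pics/top1.png

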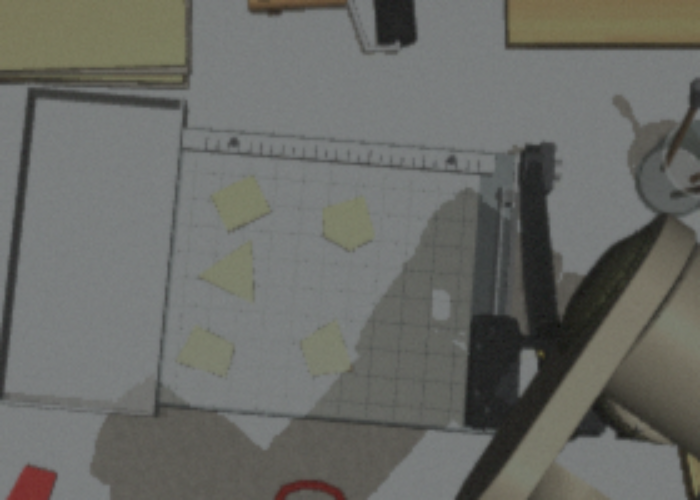

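>>> play_rows(deltas=[[0.004,0,0.02,0,0,0,-1],[0.004,0,0.036,0,0,0,-1],[-0.002,0,0.048,0,0,0,-1],[-0.011,0,0.064,0,0,0,-1],[-0.018,0,0.076,0,0,0,-1],[-0.0245,0,0.088,0,0,0,-1],[-0.03,0,0.101,0,0,0,-1],[-0.0355,0,0.114,0,0,0,-1],[-0.04,0,0.127,0,0,0,-1],[-0.044,0,0.14,0,0,0,-1]])

```text
time_s: 2.75
ee_pos: [0.4248, -0.1842, 0.1605]
tcp_rot: [-0.0, 0.999, -0.039, -0.0]
contact_force: [-0.9, -0.7, 2.6]
gripper_width: 0.0004
```

Run:
```python
from h import *
plan([(.4180,-.1812,.106,-.078)])
for n in ["side"]:
    c=read_camera(n); cv2.imwrite(f"pics/{n}2.png",cv2.resize(c["pixels"][100:300,200:480],None,fx=2.5,fy=2.5))
```

```text
t 2.75 tcp [ 0.4248 -0.1842  0.1605] yaw -0.0784 F [-0.9 -0.7  2.6] w 0.0004
[ 0.418  -0.1812  0.106  -0.078 ] -> [-0.007  -0.0024  0.0545] [-0.0004  0.0005 -0.0004]
```

View pics/side2.png

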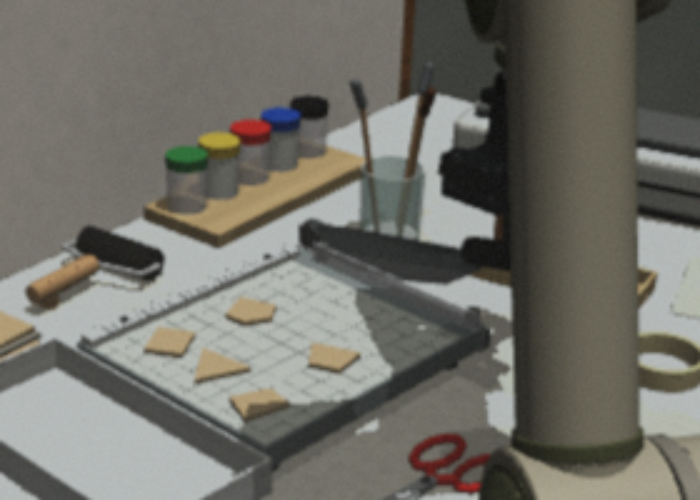

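The arm is following (2.6 N; the lever has come down to about 0.2 rad in the side view at ~(490,250)). Continue to the stop.

>>> play_rows(deltas=[[-0.002,-0.002,0.01,0,0,0,-1],[-0.003,-0.002,0.02,0,0,0,-1],[-0.005,-0.002,0.03,0,0,0,-1],[-0.006,-0.002,0.039,0,0,0,-1],[-0.007,-0.002,0.046,0,0,0,-1],[-0.007,-0.002,0.051,0,0,0,-1],[-0.007,-0.002,0.054,0,0,0,-1],[-0.007,-0.002,0.055,0,0,0,-1],[-0.007,-0.002,0.056,0,0,0,-1],[-0.007,-0.002,0.056,0,0,0,-1]])

```text
time_s: 4.05
ee_pos: [0.4171, -0.181, 0.1057]
tcp_rot: [-0.0, 0.999, -0.039, -0.001]
contact_force: [-11.2, 5.8, 39.3]
gripper_width: 0.0005
```

Run:
```python
from h import *
plan([(.418,-.1812,.106,-.078)])
for n in ["side"]:
    c=read_camera(n); cv2.imwrite(f"pics/{n}3.png",cv2.resize(c["pixels"][100:300,200:480],None,fx=2.5,fy=2.5))
```

```text
t 4.05 tcp [ 0.4171 -0.181   0.1057] yaw -0.078 F [-11.2   5.8  39.3] w 0.0005
[ 0.418  -0.1812  0.106  -0.078 ] -> [ 0.0009  0.0002 -0.0003] [-0.0005  0.0012  0.    ]
```

View pics/side3.png

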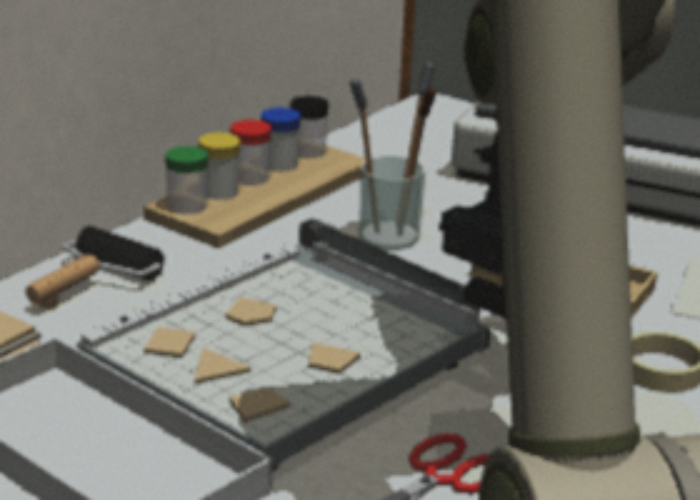

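Run:
```python
from h import *
plan([(.417,-.181,.18,-.078),(.483,-.368,.17,.081)])
```

```text
t 4.1 tcp [ 0.4171 -0.181   0.1057] yaw -0.078 F [-11.3   6.1  39. ] w 0.0002
[ 0.417 -0.181  0.18  -0.078] -> [-0.0001 -0.     -0.0743] [-0.0005  0.0011  0.    ]
[ 0.483 -0.368  0.17   0.081] -> [ 0.0802  0.1813 -0.0644] [-0.0006  0.0011 -0.159 ]
```

>>> play_rows(deltas=[[0,0,-0.03,0,0,0,-1],[0,0,-0.07,0,0,0,0],[0.015,0.03,-0.075,0,0,-0.03,1],[0.03,0.07,-0.075,0,0,-0.06,1],[0.045,0.11,-0.075,0,0,-0.1,1],[0.06,0.14,-0.07,0,0,-0.13,1],[0.073,0.165,-0.065,0,0,-0.15,1],[0.08,0.181,-0.065,0,0,-0.159,1],[0.08,0.181,-0.065,0,0,-0.159,1],[0.08,0.181,-0.065,0,0,-0.159,1]])

```text
time_s: 5.35
ee_pos: [0.4827, -0.367, 0.1705]
tcp_rot: [-0.001, 0.999, 0.041, -0.001]
contact_force: [-0.7, 0.6, 0.2]
gripper_width: 0.0874
```

Run:
```python
from h import *
plan([])
for n in ["side","top","wrist"]:
    c=read_camera(n); np.save(f"{n}4.npy",c,allow_pickle=True)
    cv2.imwrite(f"pics/{n}4.png",c["pixels"] if n=="wrist" else cv2.resize(c["pixels"][100:300,200:480],None,fx=2.5,fy=2.5))
```

```text
t 5.35 tcp [ 0.4827 -0.367   0.1705] yaw 0.0812 F [-0.7  0.6  0.2] w 0.0874
```

View pics/wrist4.png

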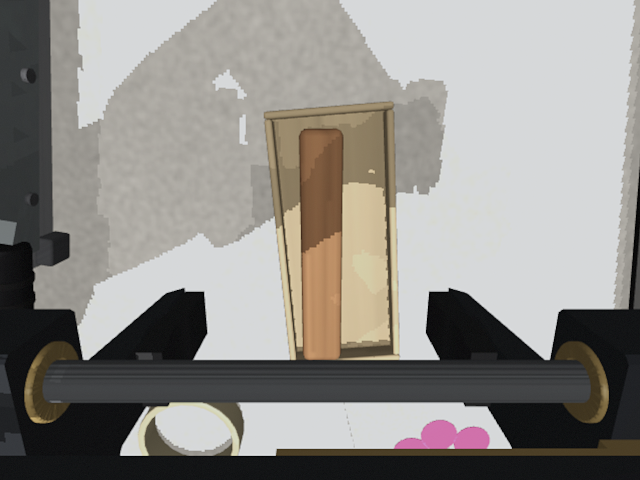

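View pics/top4.png

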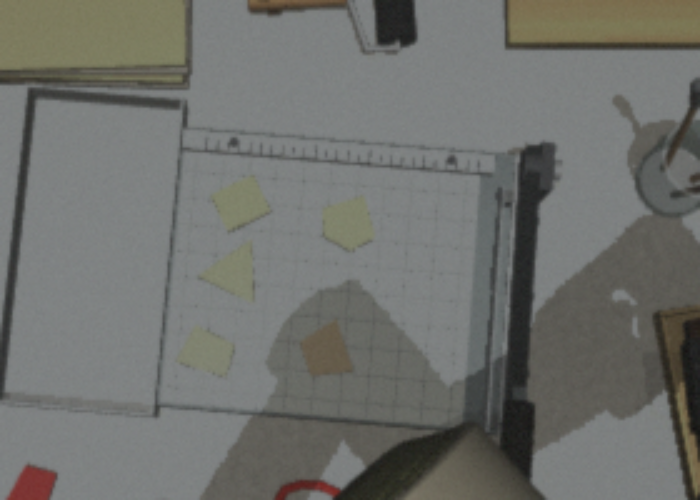

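View pics/side4.png

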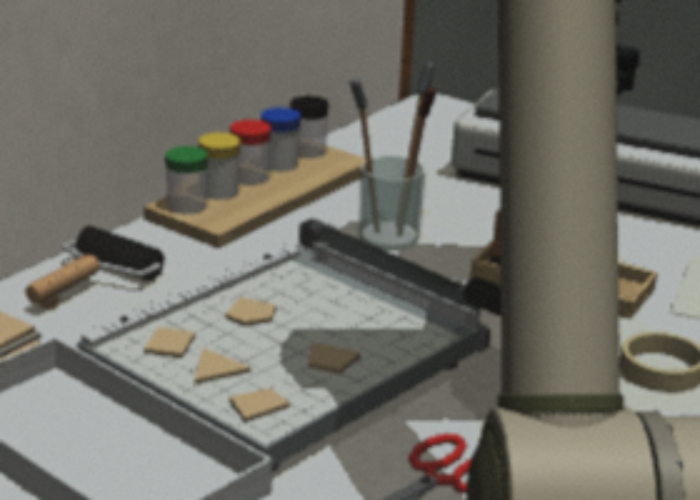

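```bash
cat >> h.py <<'E'
def wcam(c,o=None):
    o=o or get_obs(); q=o["tcp_rot"]; T=np.eye(4); T[:3,:3]=R.from_quat([q[1],q[2],q[3],q[0]]).as_matrix(); T[:3,3]=o["ee_pos"]
    c=dict(c); c["view"]=np.linalg.inv(T@c["hand_eye"]); return c
E
python3 - <<'E'
from h import *
c=wcam(load("wrist4"))
P=[ray(c,u,v,.075) for u,v in [(300,130),(342,130),(342,358),(303,358)]]
print(np.round(P,4),np.mean(P,0))
print([ray(c,u,v,.022).round(4) for u,v in [(265,115),(393,104),(400,357),(291,358)]])
e=(P[0]+P[1]-P[2]-P[3])/2; print(np.linalg.norm(e),np.arctan2(e[1],e[0]))
E
```

```text
[[ 0.5512 -0.3544  0.075 ]
 [ 0.553  -0.3764  0.075 ]
 [ 0.4179 -0.3898  0.075 ]
 [ 0.4159 -0.3657  0.075 ]] [ 0.48449818 -0.3715722   0.075     ]
[array([ 0.5585, -0.329 ,  0.022 ]), array([ 0.5719, -0.4107,  0.022 ]), array([ 0.3899, -0.4405,  0.022 ]), array([ 0.3822, -0.3572,  0.022 ])]
0.13576840014911698 0.09111876896867054
```

Run:
```python
from h import *
plan([(.483,-.3705,.053,.09)])
```

```text
t 5.5 tcp [ 0.4827 -0.367   0.1708] yaw 0.0814 F [-0.5 -0.2  0.3] w 0.088
[ 0.483  -0.3705  0.053   0.09  ] -> [1.000e-04 3.500e-03 1.178e-01] [-0.0006  0.0009 -0.0086]
```

>>> play_rows(deltas=[[0,0.0035,0.03,0,0,-0.009,1],[0,0.0035,0.065,0,0,-0.009,1],[0,0.0035,0.095,0,0,-0.009,1],[0,0.0035,0.113,0,0,-0.009,1],[0,0.0035,0.118,0,0,-0.009,1],[0,0.0035,0.118,0,0,-0.009,0.2],[0,0.0035,0.118,0,0,-0.009,-1],[0,0.0035,0.118,0,0,-0.009,-1],[0,0.0035,0.118,0,0,-0.009,-1],[0,0.0035,0.118,0,0,-0.009,-1]])

```text
time_s: 6.75
ee_pos: [0.4829, -0.3705, 0.0529]
tcp_rot: [-0.0, 0.999, 0.045, -0.0]
contact_force: [0.7, 0.2, -0.4]
gripper_width: 0.04
```

Run:
```python
from h import *
plan([(.483,-.37,.16,.09),(.47,-.17,.165,-.03)]+[tuple(tw([.033,-.085,.140]))+(-.078,)])
```

```text
t 6.75 tcp [ 0.4829 -0.3705  0.0529] yaw 0.0904 F [ 0.7  0.2 -0.4] w 0.04
[ 0.483 -0.37   0.16   0.09 ] -> [ 0.     -0.0005 -0.1071] [-0.0005  0.0008  0.0004]
[ 0.47  -0.17   0.165 -0.03 ] -> [ 0.0051 -0.2009 -0.112 ] [-0.0004  0.0009  0.1204]
[ 0.6143 -0.1083  0.14   -0.078 ] -> [ 0.1544 -0.2493 -0.0871] [-0.0004  0.0009  0.1684]
```

>>> play_rows(deltas=[[0,0,0,0,0,0,-1],[0,0,0,0,0,0,-1],[0,0,0,0,0,0,-1],[0,0,0,0,0,0,-1],[0,0,-0.01,0,0,0,-1],[0,0,-0.03,0,0,0,-1],[0,0,-0.055,0,0,0,-1],[0,0,-0.08,0,0,0,-1],[0,0,-0.1,0,0,0,-1],[0,0,-0.11,0,0,0,-1]])

```text
time_s: 8.0
ee_pos: [0.4831, -0.3706, 0.1643]
tcp_rot: [0.0, 0.999, 0.045, 0.0]
contact_force: [-0.2, -0.4, -1.6]
gripper_width: 0.0237
```

Run:
```python
from h import *
plan([(.48,-.25,.165,.04),(.48,-.17,.165,-.03)]+[tuple(tw([.033,-.085,.150]))+(-.078,)])
c=read_camera("wrist"); cv2.imwrite("pics/wrist5.png",c["pixels"])
```

```text
t 8.0 tcp [ 0.4831 -0.3706  0.1643] yaw 0.0905 F [-0.2 -0.4 -1.6] w 0.0237
[ 0.48  -0.25   0.165  0.04 ] -> [ 0.0078 -0.1204 -0.0008] [ 0.0009 -0.0002  0.0505]
[ 0.48  -0.17   0.165 -0.03 ] -> [ 0.015  -0.2001 -0.0008] [ 0.0009 -0.0002  0.1205]
[ 0.6143 -0.1083  0.15   -0.078 ] -> [ 0.1543 -0.2494  0.0141] [ 0.0009 -0.0002  0.1685]
```

View pics/wrist5.png

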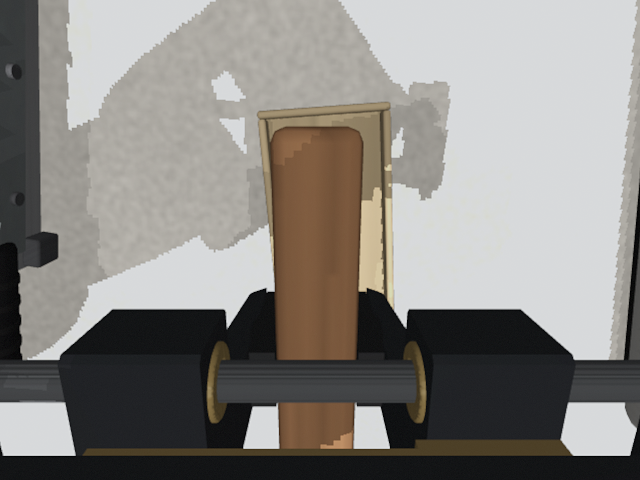

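>>> play_rows(deltas=[[0.003,-0.04,0,0,0,0.015,-1],[0.006,-0.09,0,0,0,0.035,-1],[0.01,-0.14,0,0,0,0.07,-1],[0.015,-0.185,0,0,0,0.11,-1],[0.04,-0.215,0,0,0,0.13,-1],[0.08,-0.235,0,0,0,0.15,-1],[0.12,-0.245,0.005,0,0,0.165,-1],[0.145,-0.249,0.01,0,0,0.1685,-1],[0.154,-0.2494,0.014,0,0,0.1685,-1],[0.154,-0.2494,0.014,0,0,0.1685,-1]])

```text
time_s: 9.3
ee_pos: [0.6137, -0.1086, 0.1498]
tcp_rot: [0.001, 0.999, -0.039, -0.0]
contact_force: [-0.8, -0.3, -1.5]
gripper_width: 0.0239
```

Run:
```python
from h import *
plan([tuple(tw([.033,-.085,.091]))+(-.078,),tuple(tw([.033,.03,.091]))+(-.078,)])
for n in ["side","top","wrist"]:
    c=read_camera(n); np.save(f"{n}6.npy",c,allow_pickle=True)
    cv2.imwrite(f"pics/{n}6.png",c["pixels"] if n=="wrist" else cv2.resize(c["pixels"][100:300,200:480],None,fx=2.5,fy=2.5))
c=wcam(load("wrist6")); z=get_obs()["ee_pos"][2]
print([delta(ray(c,u,128,z+.022)) for u in (272,362)])
```

```text
t 9.3 tcp [ 0.6137 -0.1086  0.1498] yaw -0.0779 F [-0.8 -0.3 -1.5] w 0.0239
[ 0.6143 -0.1083  0.091  -0.078 ] -> [ 0.0006 -0.0004  0.0588] [0.0012 0.0008 0.0001]
[ 0.6232  0.0063  0.091  -0.078 ] -> [ 0.0006 -0.1154  0.0587] [0.0012 0.0008 0.0001]
[array([ 0.06999707, -0.00911305, -0.02196522]), array([ 0.0699864 ,  0.01277605, -0.02193166])]
```

View pics/wrist6.png

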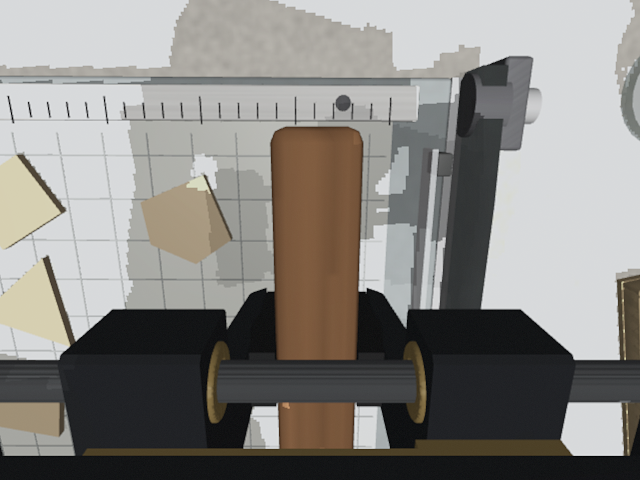

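View pics/side6.png

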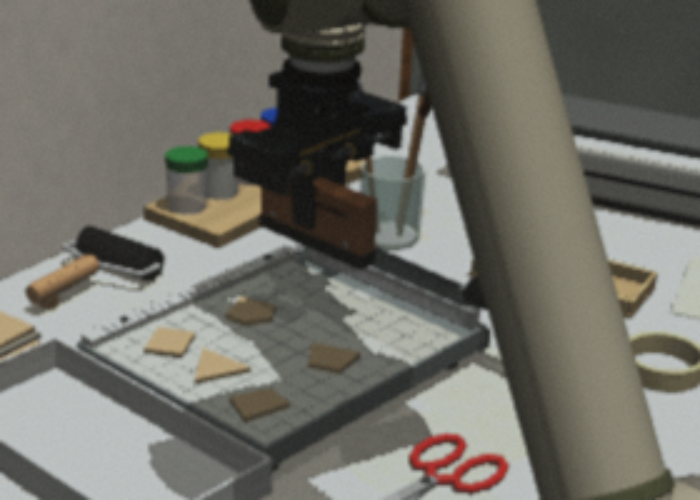

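View pics/top6.png

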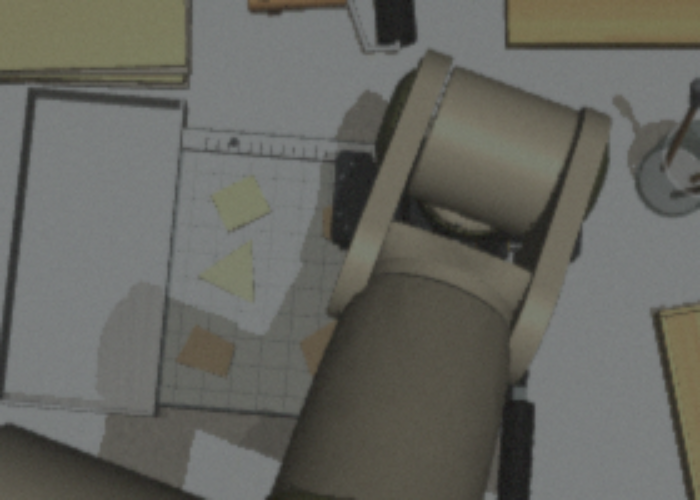

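Run:
```python
from h import *
c=wcam(load("wrist6"))
L=lambda u,v,z:TR.inv().apply(ray(c,u,v,z)-TO).round(4)
print(L(20,122,.052),L(380,121,.052),L(20,86,.052),L(380,86,.052),"guard",L(430,152,.062))
print("offc",L(190,220,.048),L(20,200,.048),L(40,310,.048))
```

```text
[0.1062 0.0698 0.052 ] [ 0.1064 -0.1214  0.052 ] [0.124  0.0662 0.052 ] [ 0.1238 -0.1207  0.052 ] guard [ 0.0908 -0.1464  0.062 ]
offc [ 0.052  -0.0146  0.048 ] [0.0637 0.0812 0.048 ] [-0.0045  0.0826  0.048 ]
```

>>> play_rows(deltas=[[0,0,0.02,0,0,0,-1],[0,0,0.042,0,0,0,-1],[0,0,0.055,0,0,0,-1],[0,0,0.0588,0,0,0,-1],[0,0,0.0588,0,0,0,-1],[0,-0.01,0.0588,0,0,0,-1],[0,-0.022,0.0588,0,0,0,-1],[0,-0.036,0.0588,0,0,0,-1],[0,-0.05,0.0588,0,0,0,-1],[0,-0.064,0.0588,0,0,0,-1]])

```text
time_s: 10.7
ee_pos: [0.6186, -0.0441, 0.0921]
tcp_rot: [0.001, 0.999, -0.039, 0.0]
contact_force: [0.2, -0.2, -2.6]
gripper_width: 0.0238
```

Run:
```python
from h import *
plan([tuple(tw([.033,y,.091]))+(-.078,) for y in(.05,.12,.157)])
for n in ["side","wrist"]:
    c=read_camera(n); np.save(f"{n}7.npy",c,allow_pickle=True)
    cv2.imwrite(f"pics/{n}7.png",c["pixels"] if n=="wrist" else cv2.resize(c["pixels"][100:300,200:480],None,fx=2.5,fy=2.5))
```

```text
t 10.7 tcp [ 0.6186 -0.0441  0.0921] yaw -0.0783 F [ 0.2 -0.2 -2.6] w 0.0238
[ 0.6248  0.0263  0.091  -0.078 ] -> [ 0.0007 -0.0706  0.001 ] [ 0.0016 -0.0008 -0.0003]
[ 0.6303  0.0961  0.091  -0.078 ] -> [ 0.0007 -0.1406  0.0009] [ 0.0016 -0.0008 -0.0003]
[ 0.6331  0.133   0.091  -0.078 ] -> [ 0.0006 -0.1776  0.0008] [ 0.0016 -0.0008 -0.0003]
```

View pics/side7.png

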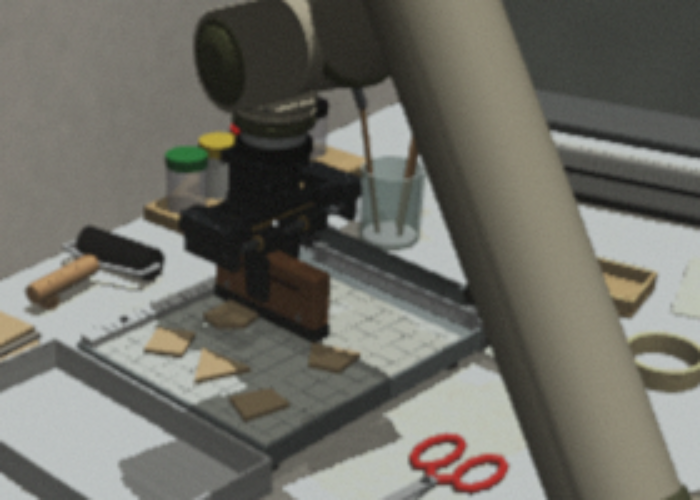

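View pics/wrist7.png

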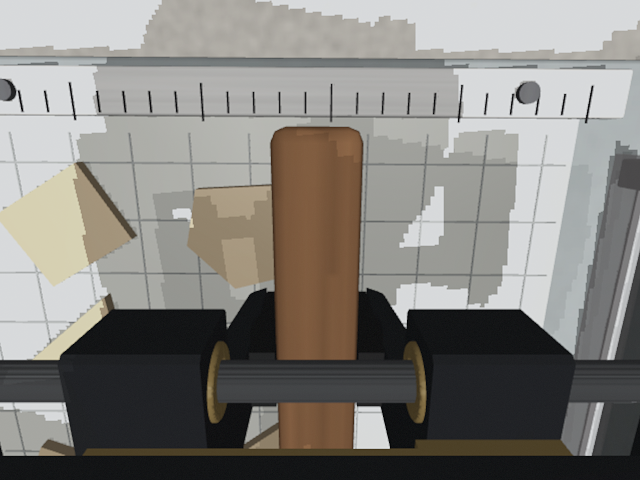

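Run:
```python
from h import *
c=wcam(load("wrist7")); s=load("side7")
L=lambda c,u,v,z:TR.inv().apply(ray(c,u,v,z)-TO).round(4)
print(L(c,280,422,.048),L(c,248,447,.048))
f=lambda x,y:((x+.5)/2.5-.5+200,(y+.5)/2.5-.5+100)
print([L(s,*f(x,y),.048) for x,y in[(306,359),(316,342),(358,352),(340,371)]],"blk end",L(s,*f(326,338),.043))
```

```text
[-0.0378 -0.0038  0.048 ] [-0.0528  0.0128  0.048 ]
[array([-0.0569,  0.0233,  0.048 ]), array([-0.0413, -0.0075,  0.048 ]), array([-0.0828, -0.0222,  0.048 ]), array([-0.0945,  0.0167,  0.048 ])] blk end [-0.0369 -0.0269  0.043 ]
```

>>> play_rows(deltas=[[0.002,-0.012,0.0008,0,0,0,-1],[0.002,-0.026,0.0008,0,0,0,-1],[0.002,-0.04,0.0008,0,0,0,-1],[0.002,-0.054,0.0008,0,0,0,-1],[0.002,-0.068,0.0008,0,0,0,-1],[0.002,-0.082,0.0008,0,0,0,-1],[0.002,-0.096,0.0008,0,0,0,-1],[0.002,-0.11,0.0008,0,0,0,-1],[0.002,-0.122,0.0008,0,0,0,-1],[0.002,-0.132,0.0008,0,0,0,-1]])

```text
time_s: 12.05
ee_pos: [0.6307, 0.0887, 0.0911]
tcp_rot: [0.001, 0.999, -0.038, 0.0]
contact_force: [0.4, -0.6, -2.0]
gripper_width: 0.0237
```

Run:
```python
from h import *
plan([tuple(tw([.034,y,.091]))+(-.078,) for y in(.12,.157)])
for n in ["side","wrist"]:
    c=read_camera(n); np.save(f"{n}8.npy",c,allow_pickle=True)
    cv2.imwrite(f"pics/{n}8.png",c["pixels"] if n=="wrist" else cv2.resize(c["pixels"][100:300,200:480],None,fx=2.5,fy=2.5))
```

```text
t 12.05 tcp [0.6307 0.0887 0.0911] yaw -0.0767 F [ 0.4 -0.6 -2. ] w 0.0237
[ 0.6312  0.096   0.091  -0.078 ] -> [-0.     -0.0073  0.0001] [ 0.0013 -0.0007  0.0013]
[ 0.6341  0.1329  0.091  -0.078 ] -> [ 0.     -0.0443  0.    ] [ 0.0013 -0.0007  0.0013]
```

View pics/side8.png

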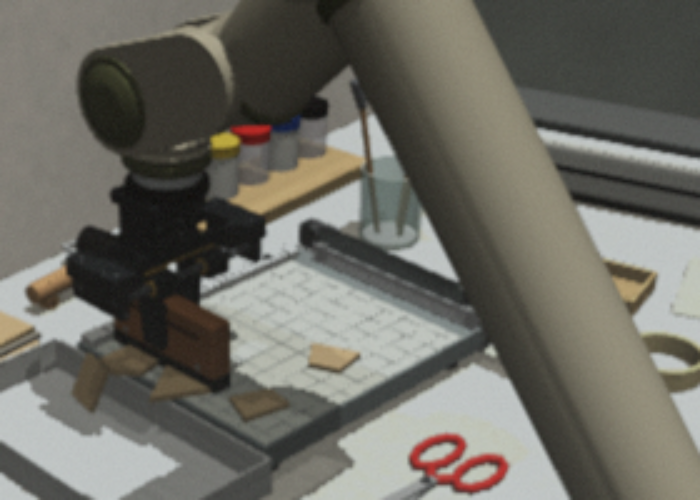

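View pics/wrist8.png

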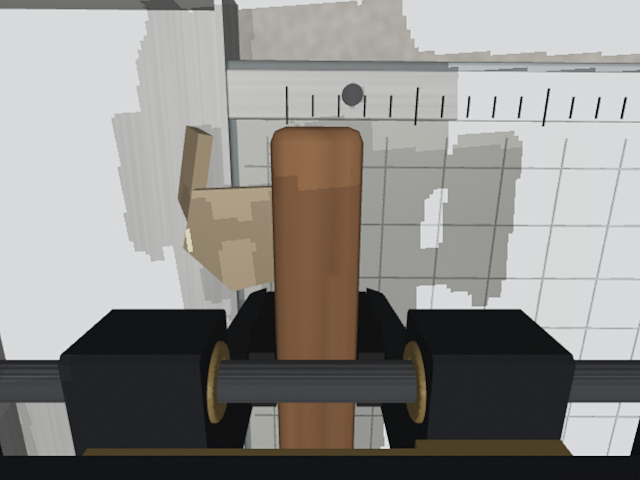

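>>> play_rows(deltas=[[0,-0.008,0,0,0,0,-1],[0,-0.016,0,0,0,0,-1],[0,-0.024,0,0,0,0,-1],[0,-0.032,0,0,0,0,-1],[0,-0.039,0,0,0,0,-1],[0,-0.044,0,0,0,0,-1],[0,-0.048,0,0,0,0,-1],[0,-0.048,0,0,0,0,-1],[0,-0.048,0,0,0,0,-1],[0,-0.048,0,0,0,0,-1]])

```text
time_s: 13.4
ee_pos: [0.6374, 0.136, 0.0954]
tcp_rot: [0.001, 0.999, -0.038, 0.006]
contact_force: [4.2, -5.9, 18.9]
gripper_width: 0.0238
```

Run:
```python
from h import *
plan([tuple(tw([-.072,y,z]))+(-.078,) for y,z in((.157,.14),(-.06,.14),(-.06,.091))])
for n in ["side","top"]:
    c=read_camera(n); np.save(f"{n}9.npy",c,allow_pickle=True)
    cv2.imwrite(f"pics/{n}9.png",c["pixels"] if n=="wrist" else cv2.resize(c["pixels"][100:300,200:480],None,fx=2.5,fy=2.5))
```

```text
t 13.4 tcp [0.6374 0.136  0.0954] yaw -0.0762 F [ 4.2 -5.9 18.9] w 0.0238
[ 0.5285  0.1411  0.14   -0.078 ] -> [-0.1085  0.0033 -0.0458] [ 0.0018 -0.0115  0.0018]
[ 0.5115 -0.0752  0.14   -0.078 ] -> [-0.1089  0.2203 -0.0454] [ 0.0018 -0.0115  0.0018]
[ 0.5115 -0.0752  0.091  -0.078 ] -> [-0.1095  0.2202  0.0036] [ 0.0018 -0.0115  0.0018]
```

View pics/side9.png

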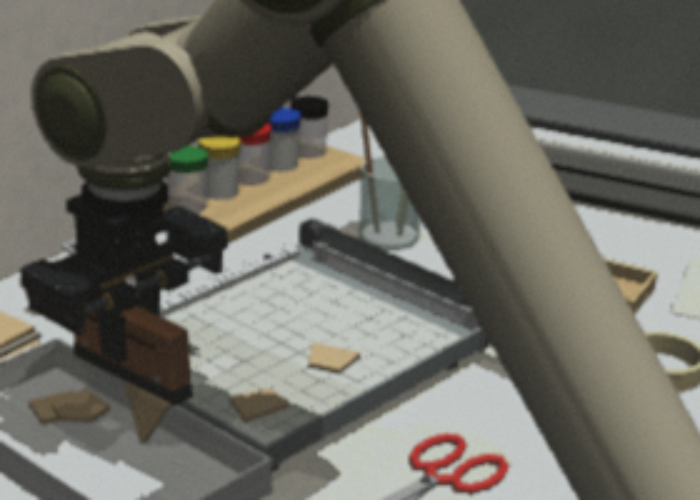

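View pics/top9.png

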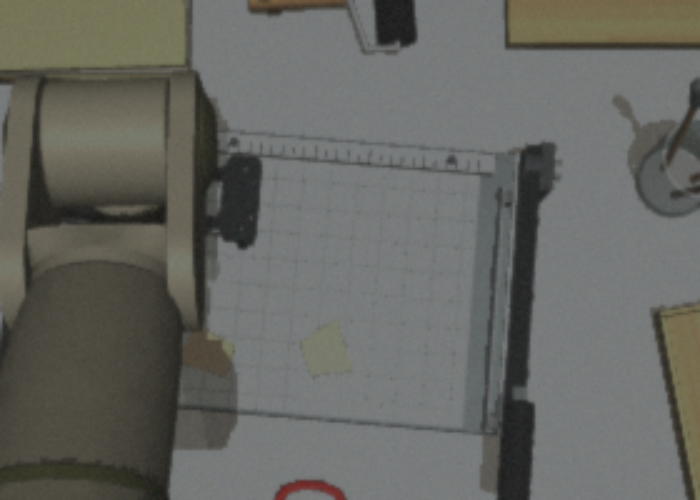

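>>> play_rows(deltas=[[0,0,-0.01,0,0,0,-1],[0,0,-0.03,0,0,0,-1],[0,0,-0.05,0,0,0,-1],[0,0,-0.07,0,0,0,-1],[-0.01,0.04,-0.07,0,-0.0115,0,-1],[-0.02,0.09,-0.07,0,-0.0115,0,-1],[-0.03,0.13,-0.07,0,-0.0115,0,-1],[-0.05,0.16,-0.07,0,-0.0115,0,-1],[-0.06,0.17,-0.07,0,-0.0115,0,-1],[-0.06,0.17,-0.07,0,-0.0115,0,-1]])

```text
time_s: 14.75
ee_pos: [0.5637, -0.0286, 0.1653]
tcp_rot: [0.001, 0.999, -0.038, -0.0]
contact_force: [-0.3, 0.2, -1.9]
gripper_width: 0.0235
```

Run:
```python
from h import *
plan([tuple(tw([-.072,y,z]))+(-.078,) for y,z in((-.06,.14),(-.06,.091))])
for n in ["side","top","wrist"]:
    c=read_camera(n); np.save(f"{n}10.npy",c,allow_pickle=True)
    cv2.imwrite(f"pics/{n}10.png",c["pixels"] if n=="wrist" else cv2.resize(c["pixels"][100:300,200:480],None,fx=2.5,fy=2.5))
```

```text
t 14.75 tcp [ 0.5637 -0.0286  0.1653] yaw -0.0768 F [-0.3  0.2 -1.9] w 0.0235
[ 0.5115 -0.0752  0.14   -0.078 ] -> [-0.0484  0.0505  0.0254] [0.0015 0.     0.0012]
[ 0.5115 -0.0752  0.091  -0.078 ] -> [-0.0484  0.0504  0.0744] [0.0015 0.     0.0012]
```

View pics/side10.png

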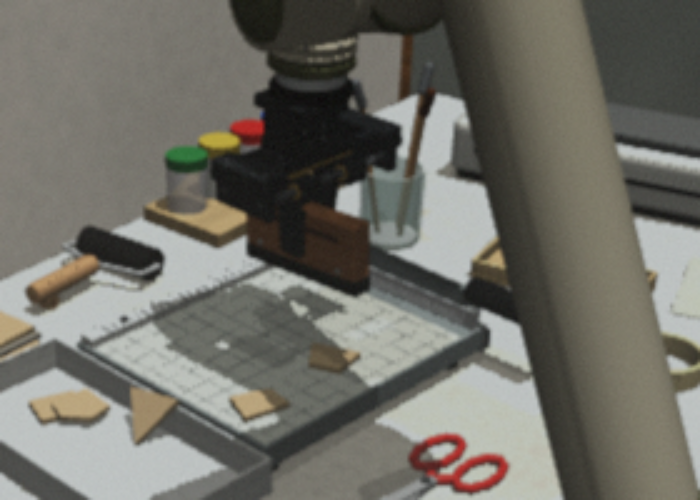

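View pics/top10.png

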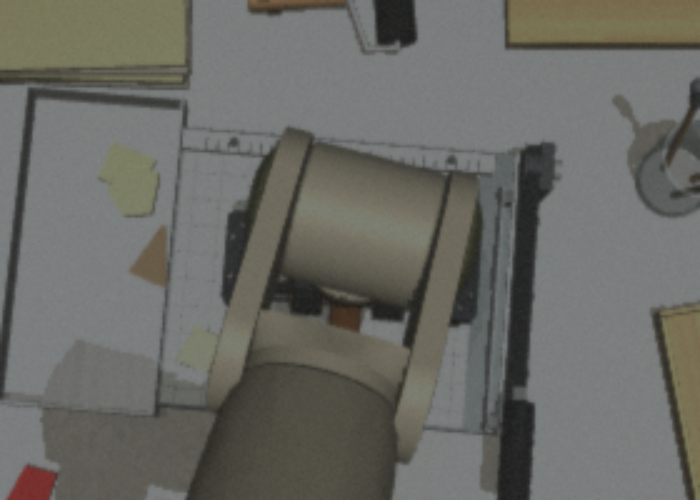

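View pics/wrist10.png

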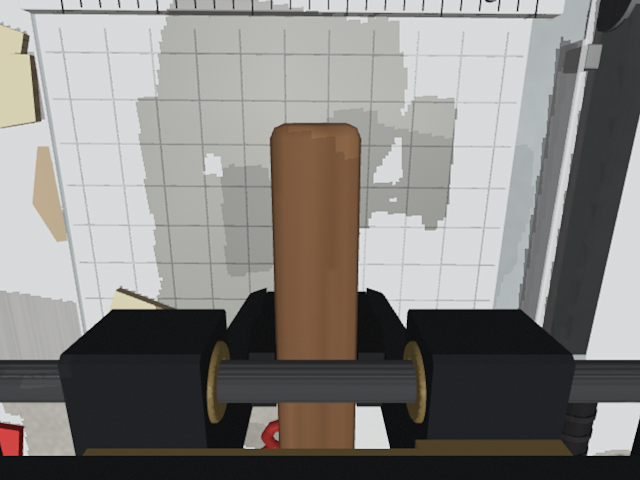

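Run:
```python
from h import *
t=load("top10"); s=load("side10"); w=load("wrist10")
f=lambda x,y:((x+.5)/2.5-.5+200,(y+.5)/2.5-.5+100)
L=lambda c,p,z:TR.inv().apply(ray(c,*p,z)-TO).round(4)
print("top",[L(t,f(x,y),z) for x,y,z in[(130,268,.005),(167,225,.045),(167,288,.045)]])
print("side",[L(s,f(x,y),z) for x,y,z in[(143,443,.005),(130,388,.045),(176,400,.045)]])
cv2.imwrite("pics/s10c.png",cv2.resize(s["pixels"][225:300,200:320],None,fx=6,fy=6,interpolation=cv2.INTER_CUBIC))
plan([tuple(tw([-.085,y,z]))+(-.078,) for y,z in((-.06,.14),(-.06,.091))])
```

```text
top [array([-0.0012,  0.1922,  0.005 ]), array([0.0351, 0.1557, 0.045 ]), array([-0.0231,  0.1504,  0.045 ])]
side [array([-0.0071,  0.1867,  0.005 ]), array([0.0238, 0.1738, 0.045 ]), array([-0.0212,  0.1578,  0.045 ])]
t 14.9 tcp [ 0.5644 -0.0278  0.1651] yaw -0.0751 F [-0.4 -0.7 -2.7] w 0.0238
[ 0.4986 -0.0742  0.14   -0.078 ] -> [-0.0622  0.0511  0.0251] [ 0.0017 -0.0003  0.0029]
[ 0.4986 -0.0742  0.091  -0.078 ] -> [-0.0622  0.051   0.0741] [ 0.0017 -0.0003  0.0029]
```

View pics/s10c.png

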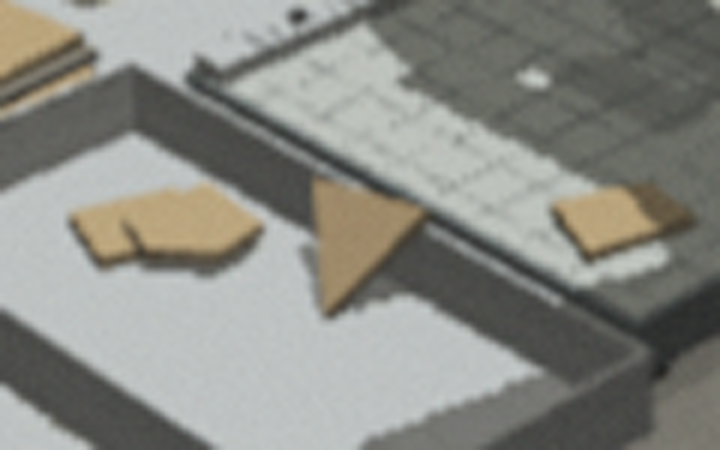

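>>> play_rows(deltas=[[-0.02,0.02,0,0,0,0.001,-1],[-0.045,0.04,0,0,0,0.002,-1],[-0.062,0.051,0.015,0,0,0.003,-1],[-0.062,0.051,0.04,0,0,0.003,-1],[-0.062,0.051,0.062,0,0,0.003,-1],[-0.062,0.051,0.073,0,0,0.003,-1],[-0.062,0.051,0.0742,0,0,0.003,-1],[-0.062,0.043,0.0742,0,0,0.003,-1],[-0.062,0.031,0.0742,0,0,0.003,-1],[-0.062,0.018,0.0742,0,0,0.003,-1]])

```text
time_s: 16.15
ee_pos: [0.5014, -0.0402, 0.0912]
tcp_rot: [0.001, 0.999, -0.039, 0.0]
contact_force: [-0.1, -0.2, -2.4]
gripper_width: 0.0238
```

Run:
```python
from h import *
plan([tuple(tw([-.085,y,.091]))+(-.078,) for y in (.10,.157)])
for n in ["side"]:
    c=read_camera(n); np.save(f"{n}11.npy",c,allow_pickle=True)
    cv2.imwrite(f"pics/{n}11.png",c["pixels"] if n=="wrist" else cv2.resize(c["pixels"][100:300,200:480],None,fx=2.5,fy=2.5))
```

```text
t 16.15 tcp [ 0.5014 -0.0402  0.0912] yaw -0.0778 F [-0.1 -0.2 -2.4] w 0.0238
[ 0.5111  0.0853  0.091  -0.078 ] -> [-0.0002 -0.1259 -0.    ] [ 0.0017 -0.0009  0.0002]
[ 0.5155  0.1421  0.091  -0.078 ] -> [-2.000e-04 -1.829e-01 -1.000e-04] [ 0.0017 -0.0009  0.0002]
```

View pics/side11.png

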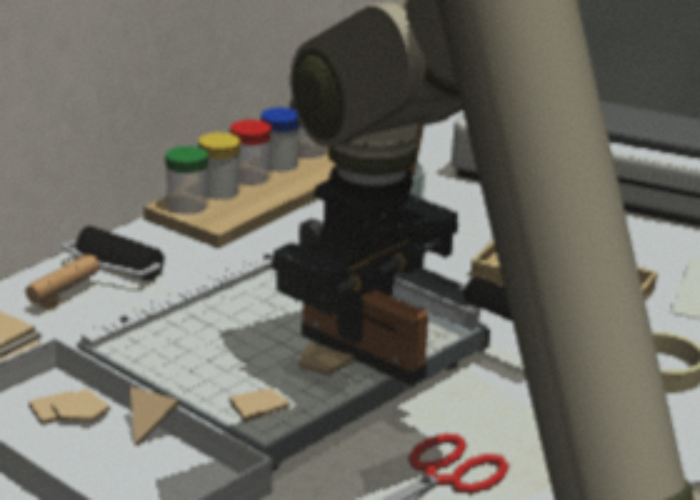

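>>> play_rows(deltas=[[0,-0.012,0,0,0,0,-1],[0,-0.026,0,0,0,0,-1],[0,-0.04,0,0,0,0,-1],[0,-0.054,0,0,0,0,-1],[0,-0.068,0,0,0,0,-1],[0,-0.081,0,0,0,0,-1],[0,-0.094,0,0,0,0,-1],[0,-0.107,0,0,0,0,-1],[0,-0.119,0,0,0,0,-1],[0,-0.129,0,0,0,0,-1]])

```text
time_s: 17.45
ee_pos: [0.5112, 0.0905, 0.0909]
tcp_rot: [0.001, 0.999, -0.038, 0.0]
contact_force: [0.1, 0.0, -2.2]
gripper_width: 0.0233
```

Run:
```python
from h import *
plan([tuple(tw([-.085,y,.091]))+(-.078,) for y in (.14,.157)])
for n in ["side","wrist"]:
    c=read_camera(n); np.save(f"{n}12.npy",c,allow_pickle=True)
    cv2.imwrite(f"pics/{n}12.png",c["pixels"] if n=="wrist" else cv2.resize(c["pixels"][100:300,200:480],None,fx=2.5,fy=2.5))
```

```text
t 17.45 tcp [0.5112 0.0905 0.0909] yaw -0.0767 F [ 0.1  0.  -2.2] w 0.0233
[ 0.5142  0.1252  0.091  -0.078 ] -> [ 0.0003 -0.0348 -0.0001] [ 0.0011 -0.0004  0.0013]
[ 0.5155  0.1421  0.091  -0.078 ] -> [ 0.0003 -0.0518 -0.0001] [ 0.0011 -0.0004  0.0013]
```

View pics/side12.png

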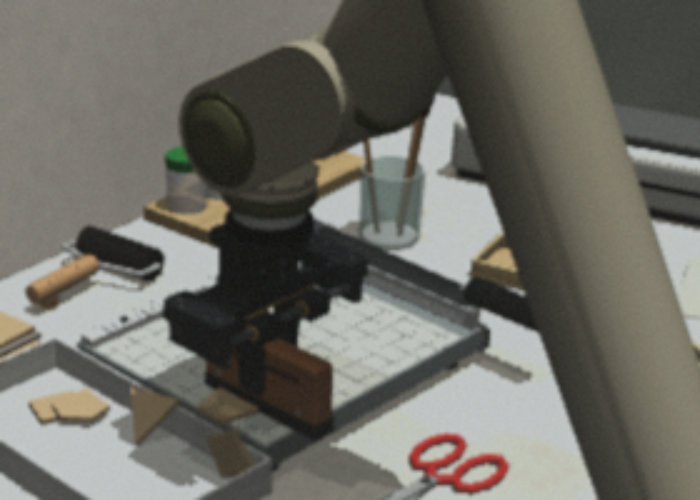

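View pics/wrist12.png

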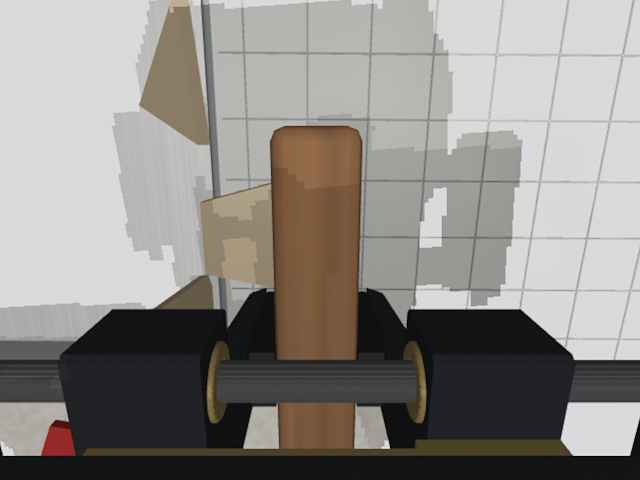

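>>> play_rows(deltas=[[0,-0.015,0,0,0,0,-1],[0,-0.03,0,0,0,0,-1],[0,-0.045,-0.001,0,0,0,-1],[0,-0.055,-0.001,0,0,0,-1],[0,-0.055,-0.001,0,0,0,-1],[0,-0.055,-0.02,0,0,0,-1],[0,-0.055,-0.04,0,0,0,-1],[0,-0.055,-0.06,0,0,0,-1],[0,0,-0.075,0,0,0,-1],[0,0.05,-0.075,0,0,0,-1]])

```text
time_s: 18.8
ee_pos: [0.5074, 0.0394, 0.1671]
tcp_rot: [0.001, 0.999, -0.038, 0.001]
contact_force: [0.7, -0.7, -3.2]
gripper_width: 0.0234
```

Run:
```python
from h import *
plan([])
for n in ["side","wrist","top"]:
    c=read_camera(n); np.save(f"{n}13.npy",c,allow_pickle=True)
    cv2.imwrite(f"pics/{n}13.png",c["pixels"] if n=="wrist" else cv2.resize(c["pixels"][100:300,190:450] if n=="top" else c["pixels"][200:340,160:340],None,fx=3 if n=="top" else 4,fy=3 if n=="top" else 4,interpolation=cv2.INTER_CUBIC))
```

```text
t 18.8 tcp [0.5074 0.0394 0.1671] yaw -0.075 F [ 0.7 -0.7 -3.2] w 0.0234
```

View pics/side13.png

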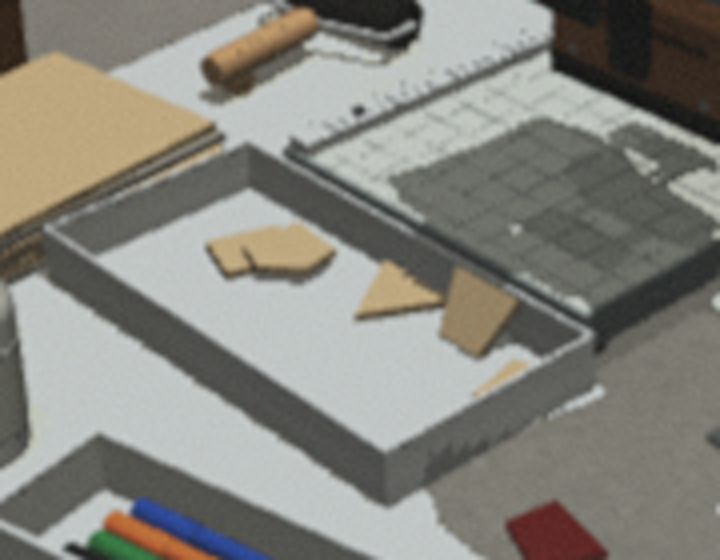

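View pics/top13.png

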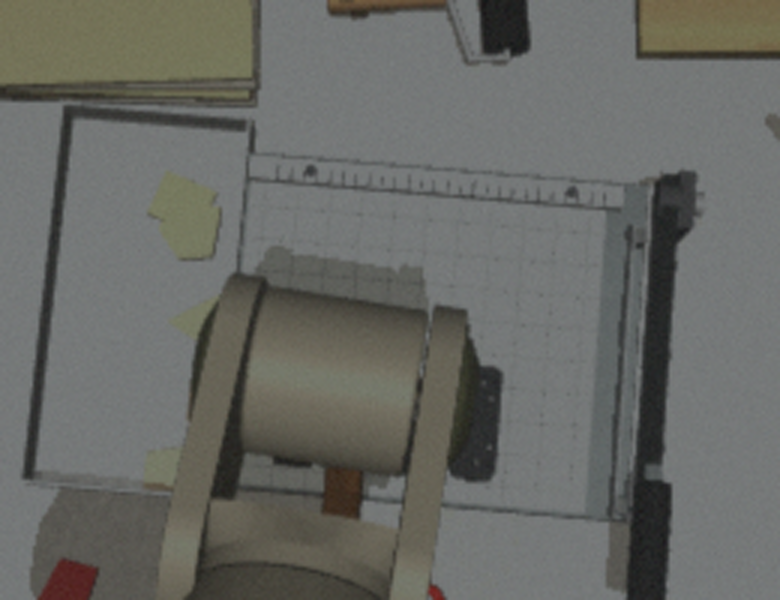

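View pics/wrist13.png

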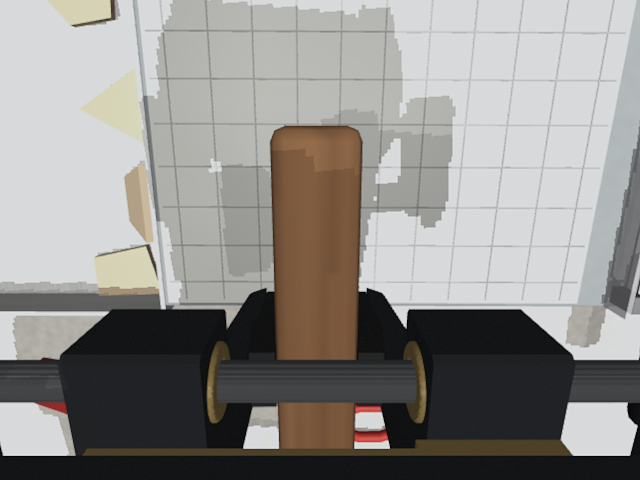

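Run:
```python
from h import *
s=load("side13"); w=wcam(load("wrist13")); 
def cr(c,p):
    V=c["view"];C=-V[:3,:3].T@V[:3,3];d=V[:3,:3].T@np.array([(p[0]-c["cx"])/c["fx"],(p[1]-c["cy"])/c["fy"],1]);return C,d/np.linalg.norm(d)
f=lambda x,y:((x+.5)/4-.5+160,(y+.5)/4-.5+200)
def tri(ps,pw):
    A,a=cr(s,f(*ps));B,b=cr(w,pw)
    k=np.linalg.lstsq(np.c_[a,-b],B-A,rcond=None)[0]; P=A+a*k[0];Q=B+b*k[1]
    return TR.inv().apply((P+Q)/2-TO).round(4),np.linalg.norm(P-Q).round(4)
print("centroid",tri((478,310),(139,203)))
print("top far corner",tri((456,267),(139,163)),"top near",tri((521,297),(153,238)))
print("bot far",tri((440,333),(126,180)),"bot near",tri((480,356),(131,229)))
cv2.imwrite("pics/w13c.png",cv2.resize(load("wrist13")["pixels"][50:310,60:260],None,fx=3,fy=2.3*1,interpolation=cv2.INTER_CUBIC))
```

```text
centroid (array([-0.063 ,  0.1701,  0.0232]), np.float64(0.0013))
top far corner (array([-0.0357,  0.1615,  0.0355]), np.float64(0.0015)) top near (array([-0.0841,  0.1578,  0.0361]), np.float64(0.0021))
bot far (array([-0.0487,  0.1849,  0.0077]), np.float64(0.0007)) bot near (array([-0.0831,  0.1856,  0.0092]), np.float64(0.002))
```

View pics/w13c.png

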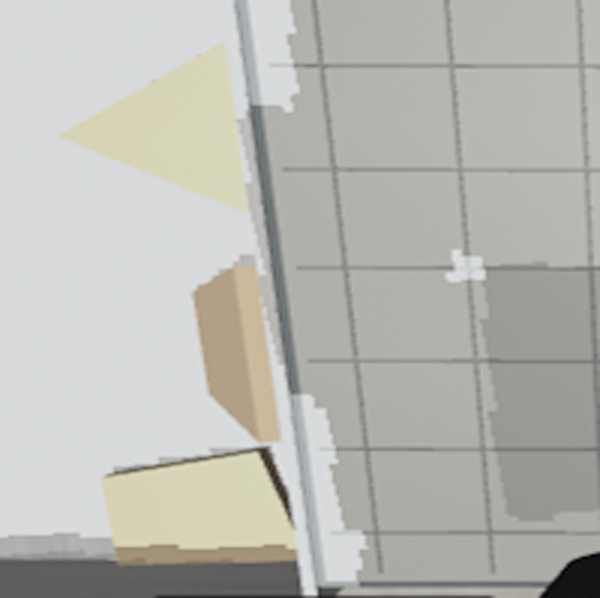

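Run:
```python
from h import *
plan([(.49,-.1,.168,-.02),(.4829,-.3705,.168,.0904),(.4829,-.3705,.053,.0904)])
```

```text
t 18.95 tcp [0.5072 0.0388 0.1661] yaw -0.0797 F [-0.1  0.7 -2.6] w 0.0238
[ 0.49  -0.1    0.168 -0.02 ] -> [-0.0061  0.1398 -0.0018] [ 0.0011 -0.0003 -0.0597]
[ 0.4829 -0.3705  0.168   0.0904] -> [ 0.0084  0.41   -0.0015] [ 0.0011 -0.0002 -0.1701]
[ 0.4829 -0.3705  0.053   0.0904] -> [0.0084 0.4098 0.1135] [ 0.0011 -0.0002 -0.1701]
```

>>> play_rows(deltas=[[-0.002,0.04,-0.002,0,0,-0.015,-1],[-0.004,0.09,-0.002,0,0,-0.035,-1],[-0.006,0.14,-0.002,0,0,-0.06,-1],[-0.004,0.19,-0.002,0,0,-0.08,-1],[-0.002,0.24,-0.002,0,0,-0.1,-1],[0.001,0.29,-0.002,0,0,-0.12,-1],[0.004,0.34,-0.002,0,0,-0.14,-1],[0.007,0.385,-0.002,0,0,-0.16,-1],[0.0084,0.41,-0.002,0,0,-0.17,-1],[0.0084,0.41,-0.002,0,0,-0.17,-1]])

```text
time_s: 20.2
ee_pos: [0.4831, -0.3711, 0.1679]
tcp_rot: [0.0, 0.999, 0.044, -0.0]
contact_force: [0.4, -0.1, -1.3]
gripper_width: 0.0237
```

Run:
```python
from h import *
plan([(.4829,-.3705,.053,.0904)])
for n in ["wrist"]:
    c=read_camera(n); cv2.imwrite(f"pics/{n}14.png",c["pixels"])
```

```text
t 20.2 tcp [ 0.4831 -0.3711  0.1679] yaw 0.089 F [ 0.4 -0.1 -1.3] w 0.0237
[ 0.4829 -0.3705  0.053   0.0904] -> [-1.000e-04 -7.000e-04  1.149e-01] [ 0.0005  0.0001 -0.0014]
```

View pics/wrist14.png

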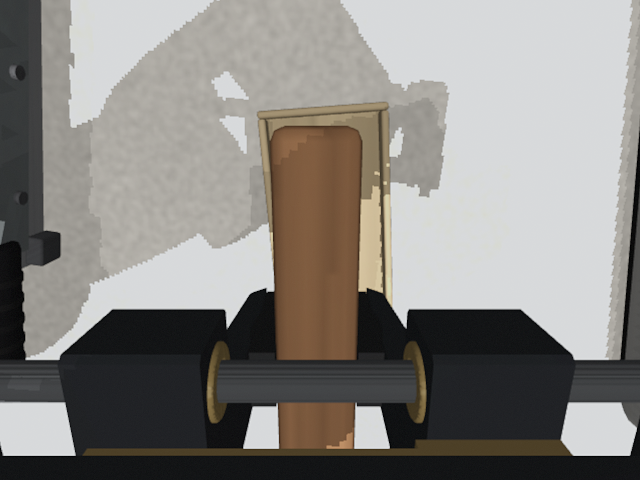

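>>> play_rows(deltas=[[0,0.003,0.03,0,0,0,-1],[0,0.003,0.06,0,0,0,-1],[0,0.003,0.085,0,0,0,-1],[0,0.003,0.1,0,0,0,-1],[0,0.003,0.108,0,0,0,-1],[0,0.003,0.112,0,0,0,-1],[0,0.003,0.114,0,0,0,-1],[0,0.003,0.115,0,0,0,-1],[0,0.003,0.1155,0,0,0,-1],[0,0.003,0.1155,0,0,0,-1]])

```text
time_s: 21.5
ee_pos: [0.4834, -0.3731, 0.0534]
tcp_rot: [0.0, 0.999, 0.045, 0.0]
contact_force: [-3.5, 2.0, 5.0]
gripper_width: 0.0238
```

Run:
```python
from h import *
plan([])
```

```text
t 21.5 tcp [ 0.4834 -0.3731  0.0534] yaw 0.0899 F [-3.5  2.   5. ] w 0.0238
```

Contact with the tray floor (about 6 N). Release gently to half-open, then rise.

>>> play_rows(deltas=[[0,0,-0.0005,0,0,0,0.2],[0,0,-0.0005,0,0,0,0.6],[0,0,-0.0005,0,0,0,0.6],[0,0,-0.0005,0,0,0,0.6],[0,0,-0.001,0,0,0,0.6],[0,0,-0.015,0,0,0,0.6],[0,0,-0.045,0,0,0,0.6],[0,0,-0.085,0,0,0,0.6],[0,0,-0.125,0,0,0,0.6],[0,0,-0.135,0,0,0,0.6]])

```text
time_s: 22.75
ee_pos: [0.4839, -0.3735, 0.1918]
tcp_rot: [0.003, 0.999, 0.045, 0.002]
contact_force: [-0.6, 0.2, 0.3]
gripper_width: 0.0708
```

Run:
```python
from h import *
plan([])
for n in ["side","wrist","top"]:
    c=read_camera(n); np.save(f"{n}15.npy",c,allow_pickle=True); cv2.imwrite(f"pics/{n}15.png",c["pixels"])
```

```text
t 22.75 tcp [ 0.4839 -0.3735  0.1918] yaw 0.09 F [-0.6  0.2  0.3] w 0.0708
```

View pics/wrist15.png

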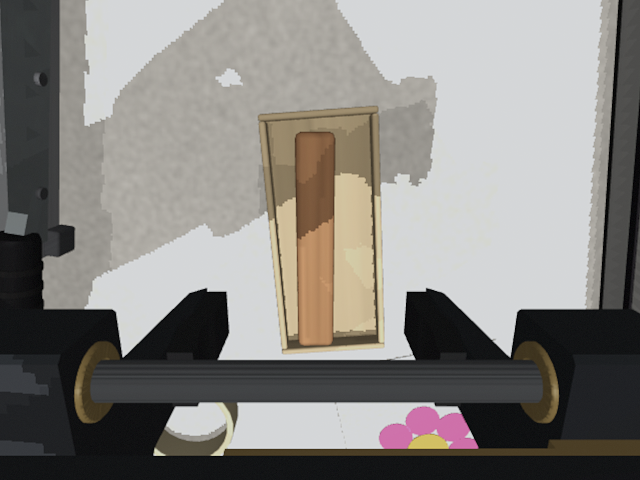

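View pics/top15.png

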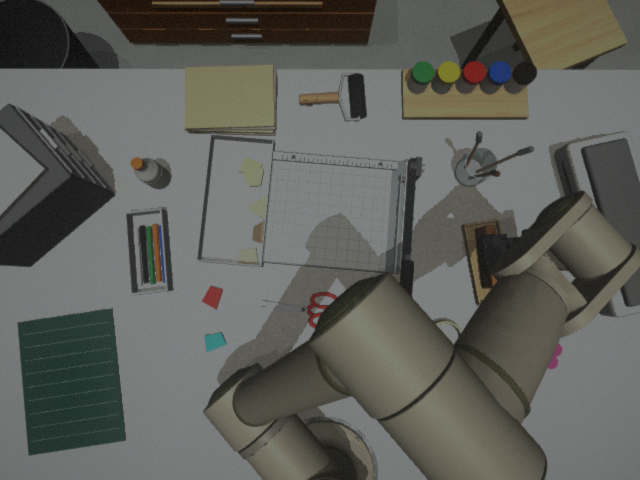

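View pics/side15.png

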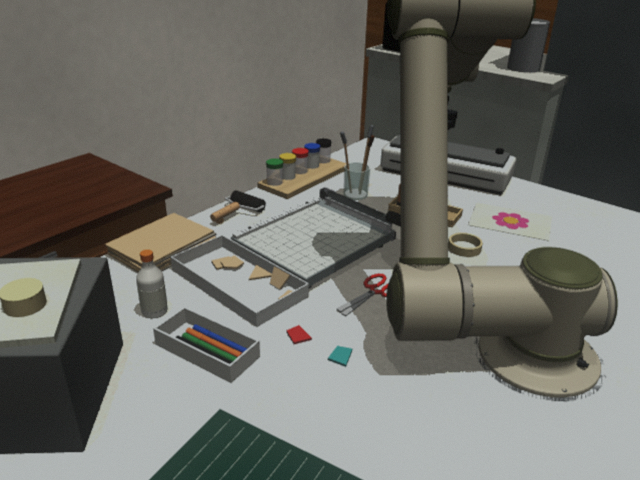

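Run:
```python
from h import *
t=load("top15")
L=lambda u,v,z:(TR.inv().apply(ray(t,u,v,z)-TO)-[.008,.2265,0]).round(4)
print([L(*p) for p in [(247,162,.006),(252,177,.012),(258,206,.006),(258,233,.022),(247,256,.01)]])
o=get_obs(); print(o["time_s"],o["contact_force"].round(1) if hasattr(o["contact_force"],"round") else o["contact_force"])
job_done()
```

```text
[array([ 0.098, -0.013,  0.006]), array([ 0.0613, -0.0294,  0.012 ]), array([-0.006 , -0.0492,  0.006 ]), array([-0.0717, -0.0575,  0.022 ]), array([-0.1265, -0.0352,  0.01  ])]
22.9 [ 0.2  0.7 -0.3]
the job is handed in; nothing more can be done
```

I brought the blade arm down to its stop with the closed fingers, then gripped the scraper block from above. I wiped the bed in two lanes, so all five offcuts dropped into the scrap tray. The block is back upright in its tool tray, released, with the gripper clear. I handed the job in at about 22.9 s of the 72 s allowed.

**Last checks:**
- **Blade arm:** it looks level in the last pictures.
- **Offcuts:** all five middles are inside the scrap tray, the closest to a limit being 21 mm inside in x and 15 mm in y. One offcut leans against the tray's bed-side wall with its middle at about z = 23 mm, below the 36 mm rim.
- **Block:** it stands straight between the tray's walls in the wrist picture.
- **Bystanders:** the glue, jar and tape look unmoved, and so do the scissors where the arm doesn't hide them. I compared these by eye and did not measure them.

**What did not go cleanly:**
- At the stop, pressing the lever read about 39 N up (41 N in all) through the fingertips. The task sets a 40 N limit for the arm and gripper body, and I took it not to cover the fingers.
- At the end of the first lane the block rode briefly on a standing triangle offcut, about 4 mm up with 19 N. The triangle later settled flat.

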